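# Bolt down a monitor-arm base with a preset torque T-handle

## Robot

A 6-joint arm with a two-finger parallel gripper is mounted at the origin on the work surface. World frame = base frame: x ahead of the robot, y to its left, z up, the work surface at z = 0. Lengths are in m, angles in degrees, forces in N, time in s.
With the tool pointing down it reaches from about 0.4 to 0.825 m from the base axis. Payload 7 kg.
Tool frame: the origin (TCP) lies midway between the tips of the shut fingers; the grasp point (between the pads) lies 19 mm behind it; z points along the fingers, y is the direction in which the jaws open and shut (so a half turn about z gives the same grasp; the last joint's range is limited). The gripper opens to 88 mm and grips with 3 to 60 N. Pads are 19 mm wide; open, the fingers measure 130 mm over their backs; the gripper's body (78 mm by 193 mm) begins 47 mm behind the grasp point.
Start: joints at [-60.441, 20.546, 0.682, 0, -70.136, -16.507], TCP at [0.152, -0.658, 0.227] pointing down, gripper open.
Joint ranges: [-176.03, 176.03], [-82.01, 121.73], [-58.28, 71.71], [-173.87, 95.51], [-174.79, -0.11], [-173.66, 173.66]. Speed limits (degrees/s): [136.94, 136.94, 172.46, 180, 180, 180].

## Interface

Orientations are given as a 3x3 rotation matrix whose columns are the frame's x, y, z axes.
In Python, from rig import robot gives the robot as it stands. Calls block until the motion is done:
- robot.goto(position, orientation): joint-space move of the TCP to a pose.
- robot.servo_line(position, ori=None, speed=0.15): straight line of the TCP; ori=None keeps the orientation; speed is the mean speed in m/s.
- robot.movej(angles): joint-space move.
- robot.move_gripper(opening): opening from 0.0 (shut) to 1.0 (fully open); the grip force is fixed at half the most; returns when the fingers have stopped.
- robot.dwell(seconds).
- robot.ik(position, orientation): joint angles nearest the present ones, or None.
- robot.grab_frame(name): name is "scene" or "top" or "wrist"; returns (picture, depth): 420x560x3 uint8, red, green, blue; 420x560 float32, m along the optical axis (not along the pixel's ray), 0 where there is no reading.
- robot.camera_info(name): a dict with "vfov" (degrees; the focal length in pixels is half the picture's height over the tangent of half this angle, whatever the lens; pixels are square), "cx", "cy" (the principal point, pixels), "view" (4x4, takes a point from world to camera coordinates); the wrist camera has in their place "T_tool_cam" (4x4, takes a point from camera to tool coordinates, whose origin is the TCP and whose axes are the flange's). Camera axes: x right, y down, z forward; pixel columns grow to the right and rows downward; lengths in m; the calibration is good to about 2 mm. A picture is of the moment at which its call begins: read the wrist's pose just before it. camera_info takes no time and is no camera call.
A pose or a line that the arm cannot do raises robot.Unreachable and nothing moves.
- robot.job_done(): hands the job in, once; it reports no verdict.
Readings, each from a call of its own:
- robot.read_t(): time.
- robot.read_qpos(): joint angles.
- robot.read_qvel(): joint speeds.
- robot.read_effort(): joint torques, N m.
- robot.read_position(): TCP position.
- robot.read_tcp_rot(): TCP orientation.
- robot.read_force(): force on the tool from outside, world axes, zero at the start.
- robot.read_ft_torque(): the same for the moment, N m.
- robot.read_grip_width(): opening from 0.0 (shut) to 1.0 (fully open).
Only numpy, scipy, OpenCV 4.12 (cv2) and the standard library are available. Lean on these libraries where they do the work, as an engineer would, in place of code of your own. Each camera call takes 0.05 s, during which the arm holds its last target.

## Task

The monitor-arm base on this mail desk is only finger-tight. Take the orange preset torque T-handle from the tool stand, seat its square bit fully in the clamp screw and turn clockwise until the handle's clutch slips, then stop at once, before it has slipped 20 degrees, without leaning on the tool. Put the T-handle back upright, fully down, in its empty hole of the stand, let go, and leave the blue plain key and everything else on the desk alone.

Things in the scene. Friction and masses are not known exactly. Their poses are not given: they have to be found in the camera images.
- base: Fixed grey monitor-arm base bolted on the desk, a plate 130 x 100 mm and 12 mm thick. Origin on the desk under the plate, x along its long side, z up. The clamp screw's upright axis is at x = -20 mm, y = 0; a steel spigot, 33 mm thick and 78 mm high above the desk (collar 52 mm wide), stands at x = +46 mm, to the left of the screw or towards the robot.
- screw_socket (a point): Centre of the mouth of the clamp screw's square recess, on top of the round steel head (36 mm wide, top 36 mm above the desk). z points up, x and y are square to the recess's sides. The recess is 15.5 mm square and 16 mm deep; its floor is flat, 20 mm above the desk. The point turns with the screw.
- screw (a joint): Turn of the clamp screw in rad, growing clockwise seen from above (tightening). It turns against about 0.07 N m of thread friction until the clamp closes and it goes solid; that takes a further 12 to 64 degrees from where it is found, different every time.
- driver: Loose preset torque T-handle, orange grip, 0.24 to 0.35 kg, standing upright in one of the stand's two holes. Origin at the lower end of its bit, z up along its axis, x along the grip bar. From the origin up: bit to 45 mm, grey clutch barrel 29 mm thick (shoulder 25 mm) to 75 mm, neck 16 mm thick to 100 mm, grip bar 90 (x) x 20 (y) x 24 (z) mm, its middle at 112 mm, to 124 mm.
- driver_tip (a point): Centre of the lower end of the driver's steel bit, 14 mm square, its last 4 mm tapering to 9 mm; z up, x and y square to its sides. The bit turns with the grip (their x axes agree) up to about 0.30 N m; then the clutch slips at that torque, smoothly, with no drop, and stays where left. The angle between this x and the driver's x is the slip, 0 at the start.
- stand: Fixed black tool stand, block 64 (x) x 190 (y) x 50 (z) mm, origin under its centre, with two square holes, 20 mm wide and 47 mm deep, at y = -50 and +50 mm. A tool hangs in a hole by its barrel's shoulder, its bit's end then 5 mm above the desk. One hole holds the driver, the other the blue plain key, in either order.
- stand_hole0 (a point): Centre of the mouth of the stand's hole at y = -50 mm, 50 mm above the desk.
- stand_hole1 (a point): Centre of the mouth of the stand's hole at y = +50 mm, 50 mm above the desk.
- plain_key: Loose blue plain T-key of the same shape and size as the driver, without a clutch; stays in its hole. Origin at the lower end of its bit, z up.
- stapler: Loose red stapler 135 x 34 x 48 mm, to be left alone.
- stamp: Loose blue and black self-inking stamp 64 x 40 x 77 mm, to be left alone.
- tape: Loose grey tape dispenser 165 x 58 x 96 mm, to be left alone.
- mug: Loose white mug 80 mm wide, 92 mm high, to be left alone.
- punch: Loose hole punch 95 x 105 x 65 mm, to be left alone.
- calculator: Loose desk calculator 105 x 150 x 16 mm, to be left alone.
Things that resemble listed ones, but are neither listed nor needed, are in the scene too. Leave any white look-alike of the driver alone.

How it is judged (in metres and radians):
On the way, in this order (a step that is already met when the one before it is completed fails the run):
1. the driver's bit is seated in the screw's recess, upright, within 3 mm of its floor, before any slip (horizontal distance between driver_tip and screw_socket below 0.003 m and height (world z) of driver_tip below 0.023 m and angle between driver's own z axis and vertical below 0.1 rad and angle between the x axis of driver and the x axis of driver_tip, either way round below 0.05 rad), for 0.1 s.
2. with the bit still in the recess the screw has gone solid and the clutch has slipped by more than 0.06 rad (horizontal distance between driver_tip and screw_socket below 0.003 m and height (world z) of driver_tip below 0.026 m and value of joint screw above 1.45 rad and angle between the x axis of driver and the x axis of driver_tip, either way round above 0.06 rad), for 0.05 s.
At the end, for the whole second after the job is handed in: The clamp screw has gone solid and not been backed off (joint screw still above 1.45 rad), the clutch has slipped by 0.06 to 0.36 rad, and the driver stands released, upright (within 0.08 rad) and fully down (bit end within 3 mm of its rest height, 8 mm of the hole's centre) in a hole of the stand (value of joint screw above 1.45 rad and angle between the x axis of driver and the x axis of driver_tip, either way round above 0.06 rad and (horizontal distance between driver and stand_hole0 below 0.008 m or horizontal distance between driver and stand_hole1 below 0.008 m) and height (world z) of driver below 0.008 m and angle between driver's own z axis and vertical below 0.08 rad and linear speed of driver below 0.02 m/s); the robot touches nothing.
It fails at once if turned on after the clutch slipped (over 0.36 rad of slip) (angle between the x axis of driver and the x axis of driver_tip, either way round above 0.36 rad).
It fails at once if leaned on the tool: over 60 N of contact force in all between driver and base or screw (the clutch torque alone makes about 35 N of it) (contact force between driver and base above 60 N).
It fails at once if the plain key was lifted or turned out of its place (distance of plain_key from where it was at the start of the episode above 0.01 m or angle between plain_key's own z axis and vertical above 0.25 rad).
It fails at once if a bystander was pushed more than 15 mm (distance of any of stapler, stamp, tape, mug, punch, calculator from where it was at the start of the episode above 0.015 m).
It also fails if it takes over 61 s, if anything falls off the work surface, if the arm or the gripper's body presses on something with over 40 N, if the wrist force passes 120 N, or if a joint passes its speed limit or range.

## Working session

There is one attempt and no reset: what is moved stays moved. The work goes in short steps, each a Python script; the robot and the scene stay as the last script left them, time stands still between calls to the robot, and variables do not carry over. Pictures are saved under pics/ and viewed, and the job is handed in when it is done.

```bash
ls; mkdir -p pics
python3 - <<'E'
from rig import robot
import cv2,numpy as np
for n in("scene","top","wrist"):
    p,d=robot.grab_frame(n); cv2.imwrite(f"pics/{n}0.png",cv2.resize(p[:,:,::-1],None,fx=1.4,fy=1.4)); np.savez(f"{n}0.npz",p=p,d=d)
    i=robot.camera_info(n); print(n,i)
print(robot.read_t(),robot.read_force(),robot.read_ft_torque(),robot.read_tcp_rot())
E
```

```text
pics
scene {'vfov': 42.87424039707042, 'cx': 275.65213818536034, 'cy': 211.74700638449752, 'view': array([[ 0.8342653 ,  0.55080476,  0.02480968, -0.42289194],
       [ 0.31198666, -0.43448701, -0.84491737, -0.11659463],
       [-0.45460503,  0.71262554, -0.53432117,  1.73247573],
       [ 0.        ,  0.        ,  0.        ,  1.        ]])}
top {'vfov': 42.347883394876824, 'cx': 265.9573674668625, 'cy': 211.12867945208518, 'view': array([[-1.44851478e-02, -9.99895047e-01,  2.75504744e-04,
        -1.05268019e-02],
       [-9.85707214e-01,  1.42333609e-02, -1.67865125e-01,
         5.29038857e-01],
       [ 1.67843585e-01, -2.70311815e-03, -9.85809933e-01,
         1.65275074e+00],
       [ 0.00000000e+00,  0.00000000e+00,  0.00000000e+00,
         1.00000000e+00]])}
wrist {'vfov': 59.23589085969152, 'cx': 283.1682282314276, 'cy': 203.63342293972397, 'T_tool_cam': array([[-1.93912400e-04, -9.66549874e-01, -2.56478660e-01,
         6.83917177e-02],
       [ 9.99999933e-01, -2.67395887e-04,  2.51635260e-04,
        -4.66310558e-04],
       [-3.11799368e-04, -2.56478594e-01,  9.66549861e-01,
        -1.59264797e-01],
       [ 0.00000000e+00,  0.00000000e+00,  0.00000000e+00,
         1.00000000e+00]])}
0.15 [ 0.36114558  0.33489776 -0.44243915] [-0.03220574  0.00259917 -0.04585453] [[-9.74193248e-01 -2.25715256e-01 -3.73941584e-04]
 [-2.25715546e-01  9.74192517e-01  1.19701179e-03]
 [ 9.41072700e-05  1.25052524e-03 -9.99999214e-01]]
```

View pics/scene0.png

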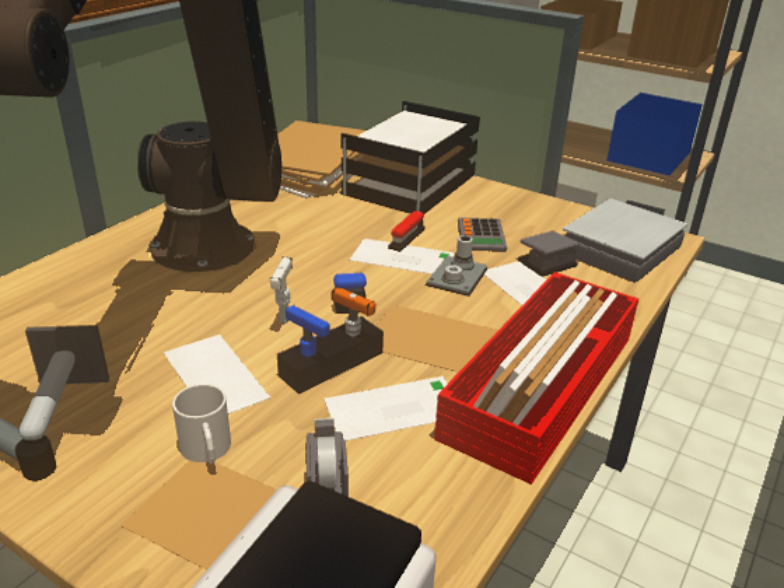

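View pics/top0.png

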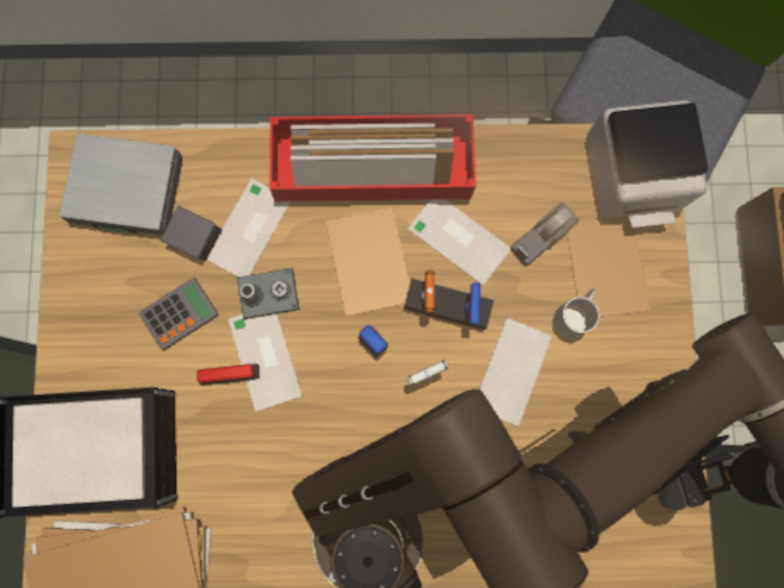

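View pics/wrist0.png

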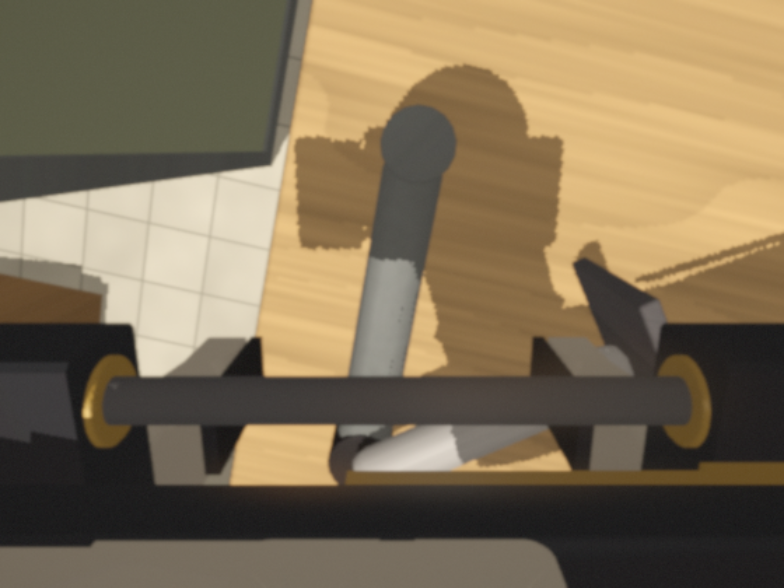

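The top view shows the orange driver at about (430,290) and the blue key at (475,303). The base is at (268,293), with the spigot on the left and the screw at (280,290). The white look-alike stands at (427,375). Next I'll convert these pixels to positions.

```bash
cat > h.py <<'E'
from rig import robot
import cv2,numpy as np
def intr(i): 
    f=210/np.tan(np.radians(i['vfov']/2)); return f,i['cx'],i['cy']
def Tcw(name):
    i=robot.camera_info(name)
    if 'view' in i: return np.linalg.inv(i['view']),intr(i)
    T=np.eye(4);T[:3,:3]=robot.read_tcp_rot();T[:3,3]=robot.read_position()
    return T@i['T_tool_cam'],intr(i)
def ray(TI,u,v,z):
    T,(f,cx,cy)=TI
    d=T[:3,:3]@np.array([(u-cx)/f,(v-cy)/f,1]); s=(z-T[2,3])/d[2]; return T[:3,3]+s*d
def cloud(TI,d):
    T,(f,cx,cy)=TI
    v,u=np.mgrid[:420,:560]; P=np.stack([(u-cx)/f*d,(v-cy)/f*d,d],-1)
    return P@T[:3,:3].T+T[:3,3]
def proj(TI,p):
    T,(f,cx,cy)=TI
    c=T[:3,:3].T@(np.asarray(p)-T[:3,3]); return f*c[0]/c[2]+cx,f*c[1]/c[2]+cy
def grab(name,tag):
    TI=Tcw(name); p,d=robot.grab_frame(name)
    np.savez(tag+'.npz',p=p,d=d,T=TI[0],I=TI[1]); cv2.imwrite(f'pics/{tag}.png',cv2.resize(p[:,:,::-1],None,fx=1.4,fy=1.4)); return TI,p,d
def load(tag):
    z=np.load(tag+'.npz'); return (z['T'],tuple(z['I'])),z['p'],z['d']
def down(yaw): # tool y axis (jaw) at yaw deg from world x ; z down
    a=np.radians(yaw); y=np.array([np.cos(a),np.sin(a),0]); z=np.array([0,0,-1.]); return np.stack([np.cross(y,z),y,z],1)
E
python3 - <<'E'
from h import *
z=np.load('top0.npz');p,d=z['p'].astype(int),z['d']
TI=Tcw('top'); P=cloud(TI,d)
hsv=cv2.cvtColor(z['p'],cv2.COLOR_RGB2HSV)
def rep(n,m):
    q=P[m]; r=cv2.minAreaRect((q[:,:2]*1000).astype(np.float32)); print(n,m.sum(),q.mean(0).round(4),q.max(0).round(3),q.min(0).round(3),r)
H=P[:,:,2]; box=lambda u0,v0,u1,v1:(lambda m:(m.__setitem__((slice(v0,v1),slice(u0,u1)),True),m)[1])(np.zeros((420,560),bool))
rep('driver',box(295,188,320,230)&(H>.11))
rep('key',box(325,195,350,240)&(H>.11))
rep('white',box(285,250,325,285)&(H>.05))
rep('stand',box(280,185,360,245)&(H>.04)&(H<.055))
rep('base plate',box(165,185,218,232)&(H>.007)&(H<.017))
rep('head',box(190,195,210,220)&(H>.03)&(H<.045))
rep('spigot',box(165,190,190,225)&(H>.065))
E
```

```text
driver 211 [ 0.5137 -0.1338  0.1726] [ 0.566 -0.014  1.718] [ 0.244 -0.148  0.111] ((400.1430358886719, -92.46517181396484), (41.311912536621094, 347.5637512207031), 69.9890365600586)
key 214 [ 0.4897 -0.228   0.1639] [ 0.54  -0.014  1.718] [ 0.244 -0.246  0.112] ((377.6334533691406, -146.896240234375), (57.4638671875, 373.2263488769531), 53.83952331542969)
white 236 [ 0.3445 -0.1247  0.1837] [ 0.374 -0.014  1.718] [ 0.244 -0.172  0.053] ((303.35400390625, -96.71829986572266), (59.878143310546875, 195.41261291503906), 52.59836196899414)
stand 858 [ 0.5093 -0.185   0.0486] [ 0.566 -0.086  0.055] [ 0.453 -0.284  0.04 ] ((509.81591796875, -186.31358337402344), (190.2139892578125, 66.47985076904297), 73.8626480102539)
base plate 709 [0.5432 0.2188 0.0116] [0.625 0.305 0.017] [0.476 0.148 0.007] ((551.3675537109375, 226.37747192382812), (148.688232421875, 157.2948760986328), 0.9320999979972839)
head 69 [0.5497 0.1936 0.0353] [0.567 0.212 0.044] [0.533 0.177 0.03 ] ((550.0916137695312, 194.47161865234375), (35.02511978149414, 33.4957389831543), 87.75508880615234)
spigot 97 [0.5286 0.2499 0.1271] [0.553 0.275 1.718] [ 0.244 -0.014  0.065] ((401.31048583984375, 123.53855895996094), (416.6300354003906, 30.367515563964844), 44.74856185913086)
```

Run:
```python
from h import *
z=np.load('top0.npz');d=z['d']
TI=Tcw('top'); P=cloud(TI,d);H=P[:,:,2]
for n,x,y in(('driver',.52,-.137),('key',.497,-.232)):
    m=(abs(P[:,:,0]-x)<.06)&(abs(P[:,:,1]-y)<.04)&(H>.115)&(H<.14)
    q=P[m];print(n,m.sum(),q.mean(0),cv2.minAreaRect((q[:,:2]*1000).astype(np.float32)))
m=(abs(P[:,:,0]-.54)<.05)&(abs(P[:,:,1]-.26)<.05)&(H>.07)&(H<.09)
print(P[m].mean(0),cv2.minAreaRect((P[m][:,:2]*1000).astype(np.float32)))
print(robot.read_qpos())
for yaw in(90,-90):
  for pos in((.524,-.137,.28),(.55,.194,.22),(.55,.194,.12)): print(yaw,robot.ik(pos,down(yaw)))
```

```text
driver 204 [ 0.52184968 -0.13727725  0.12746757] ((522.3516845703125, -137.68771362304688), (19.17734146118164, 87.29573822021484), 88.11807250976562)
key 203 [ 0.49562124 -0.23335516  0.12715768] ((495.7945861816406, -234.1769561767578), (20.974002838134766, 88.60465240478516), 86.08194732666016)
[0.53801906 0.25890003 0.07710626] ((537.6279907226562, 258.8595275878906), (31.76464080810547, 29.42601776123047), 32.37312698364258)
[-6.04411992e+01  2.05817740e+01  6.46640110e-01 -1.61581809e-02
 -7.01350939e+01 -1.65083458e+01]
90 [  6.08793307   6.12785719 -11.30921948   0.         -72.56292333
 -96.08793307]
90 [  38.62924948   12.21880811  -11.80385808    0.          -65.97733381
 -128.62924948]
90 [  38.62924948   17.19831865  -19.25554687    0.          -53.54613448
 -128.62924948]
-90 [  6.08793307   6.12785719 -11.30921948   0.         -72.56292333
  83.91206693]
-90 [ 38.62924948  12.21880811 -11.80385808   0.         -65.97733381
  51.37075052]
-90 [ 38.62924948  17.19831865 -19.25554687   0.         -53.54613448
  51.37075052]
```

Run:
```python
from h import *
robot.goto((.56,.194,.23),down(-90)); print(robot.read_t()); TI,p,d=grab('wrist','w_screw')
print(proj(TI,(.55,.194,.036)),proj(TI,(.55,.194,.02)))
robot.goto((.522,-.137,.28),down(-90)); print(robot.read_t()); TI,p,d=grab('wrist','w_drv')
print(proj(TI,(.522,-.137,.124)),robot.read_force(),robot.read_ft_torque())
```

```text
3.45
(np.float64(282.318244679016), np.float64(189.77333247937509)) (np.float64(282.36001850226546), np.float64(186.35128437839853))
4.775
(np.float64(283.6673687423147), np.float64(188.21870671120539)) [ 1.11335471 -0.25112289 -0.84113324] [-0.1033989  0.142527   0.0031475]
```

View pics/w_screw.png

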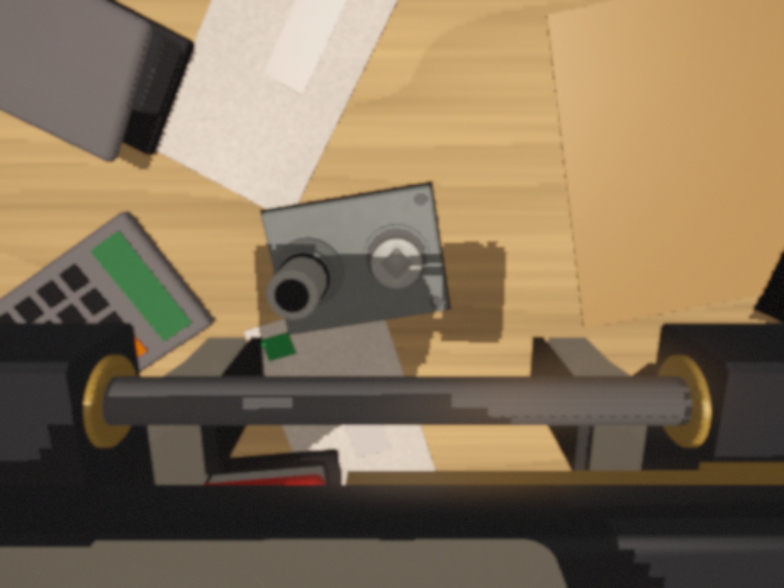

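View pics/w_drv.png

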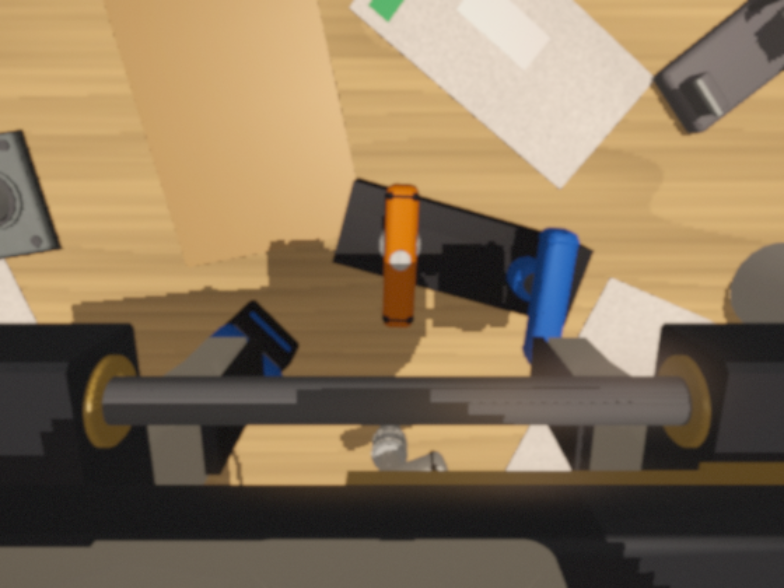

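Run:
```python
from h import *
TI,p,d=load('w_screw'); c=p[155:225,250:330,::-1]; cv2.imwrite('pics/cs.png',cv2.resize(c,None,fx=8,fy=8,interpolation=cv2.INTER_CUBIC))
TI,p,d=load('w_drv'); c=p[120:240,255:335,::-1]; cv2.imwrite('pics/cd.png',cv2.resize(c,None,fx=5,fy=5,interpolation=cv2.INTER_CUBIC))
```

```text
(no output)
```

View pics/cs.png

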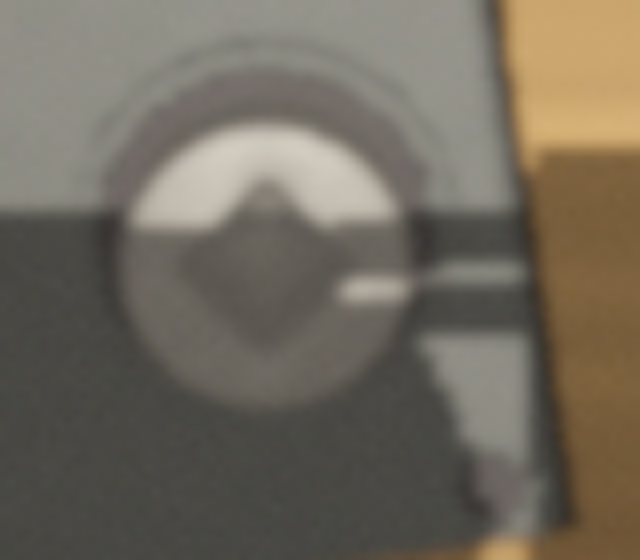

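View pics/cd.png

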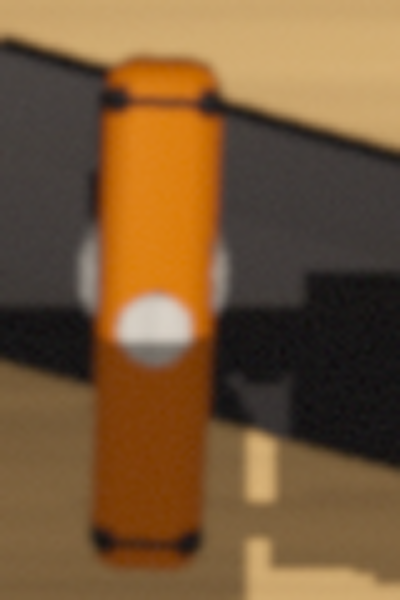

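Run:
```python
from h import *
robot.goto((.522,-.137,.28),down(90)); print(robot.read_t()); grab('wrist','w_drv2')
robot.goto((.54,.194,.23),down(90)); print(robot.read_t()); grab('wrist','w_screw2')
TI,p,d=load('w_screw2'); u,v=map(round,proj(TI,(.55,.194,.036))); print(u,v)
a=cv2.resize(p[v-35:v+35,u-40:u+40,::-1],None,fx=8,fy=8,interpolation=cv2.INTER_CUBIC);cv2.imwrite('pics/cs2.png',a)
TI,p,d=load('w_drv2'); u,v=map(round,proj(TI,(.522,-.137,.124))); print(u,v)
cv2.imwrite('pics/cd2.png',cv2.resize(p[v-60:v+60,u-40:u+40,::-1],None,fx=5,fy=5,interpolation=cv2.INTER_CUBIC))
```

```text
7.475
8.7917
284 188
283 187
```

View pics/cs2.png

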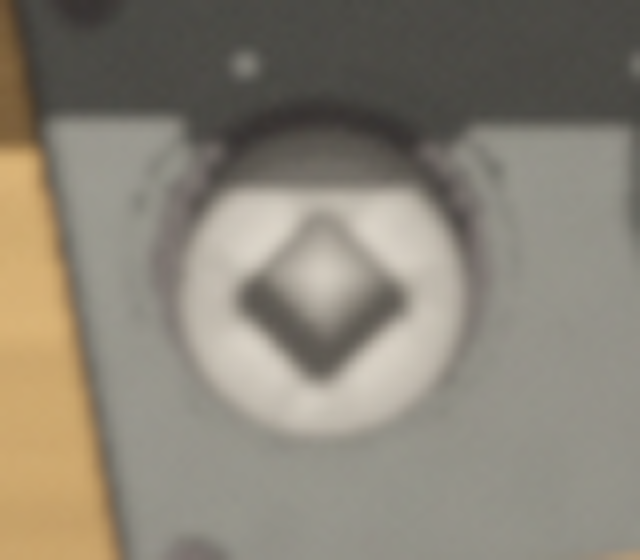

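View pics/cd2.png

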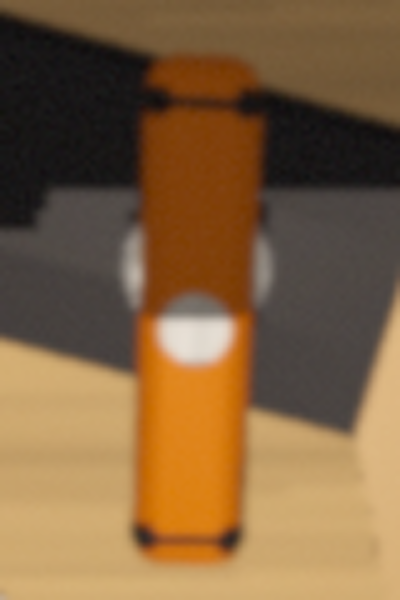

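Run:
```python
from h import *
A=load('w_screw')[0];B=load('w_screw2')[0]
a=ray(A,282.7,187.8,.036);b=ray(B,283.8,189.4,.036);print('screw',a,b,(a+b)/2)
def cr(u0,v0,s,x,y): return u0+(x+.5)/s-.5,v0+(y+.5)/s-.5
for n,T,o,c in(('w_screw',A,(250,155),[(180,265),(348,265),(266,177),(266,355)]),('w_screw2',B,(244,153),[(236,298),(408,298),(322,208),(320,383)])):
    q=[ray(T,*cr(*o,8,*k),.036) for k in c]
    for i,j in((0,1),(2,3)): e=q[j]-q[i];print(n,'diag',np.degrees(np.arctan2(e[1],e[0])),np.hypot(*e[:2])*1000)
C=load('w_drv')[0];D=load('w_drv2')[0]
a=ray(C,285.8,185.6,.129);b=ray(D,281.8,192.6,.129);print('drv',a,b,(a+b)/2)
for T,o,c in((C,(255,120),[(104,100),(95,540),(222,100),(205,540)]),(D,(243,127),[(143,100),(136,540),(265,100),(243,540)])):
    q=[ray(T,*cr(*o,5,*k),.129) for k in c]
    # mid
    e=(q[1]+q[3]-q[0]-q[2])/2; print('bar ang',np.degrees(np.arctan2(e[1],e[0]))%180, [np.linalg.norm(q[2]-q[0])*1e3,np.linalg.norm(q[3]-q[1])*1e3],(q[0]+q[1]+q[2]+q[3])/4)
```

```text
screw [0.55197523 0.19362295 0.036     ] [0.55130121 0.19356637 0.036     ] [0.55163822 0.19359466 0.036     ]
w_screw diag -90.07075396051918 20.53124992308529
w_screw diag 179.90970027437544 22.247383138840927
w_screw2 diag 89.95376853008594 21.079079391545392
w_screw2 diag -0.6585339796972592 21.96439975162285
drv [ 0.52539221 -0.13882235  0.129     ] [ 0.52621042 -0.13839526  0.129     ] [ 0.52580131 -0.13860881  0.129     ]
bar ang 178.46176647787192 [np.float64(19.586479978138026), np.float64(19.424484362923046)] [ 0.52595077 -0.13887218  0.129     ]
bar ang 178.1311159518163 [np.float64(20.368588705729938), np.float64(19.018664302344547)] [ 0.52565956 -0.13830463  0.129     ]
```

Run:
```python
from h import *
R=down(-91.7)
robot.goto((.5258,-.1386,.20),R); robot.move_gripper(.7)
robot.servo_line((.5258,-.1386,.098),R,.12); f0=robot.read_force();print(robot.read_t(),f0,robot.read_position())
robot.move_gripper(0); print(robot.read_t(),robot.read_grip_width()*88,robot.read_force(),robot.read_ft_torque())
robot.servo_line((.5258,-.1386,.195),R,.12); robot.dwell(.2);print(robot.read_t(),robot.read_grip_width()*88,robot.read_force()-f0)
R2=down(-45)
robot.servo_line((.5516,.1936,.195),R2,.25); robot.dwell(.2); print(robot.read_t(),robot.read_position(),robot.read_qpos(),robot.read_force(),robot.read_ft_torque())
grab('wrist','w3');grab('scene','s3');grab('top','t3')
```

```text
13.6167 [ 0.31963688 -0.51563364  0.03361517] [ 0.526333   -0.13862296  0.09862246]
14.3583 20.01569219593349 [ 0.42884159 -0.20871287  0.67979715] [0.01514966 0.24800909 0.05105098]
15.5167 19.74106461471267 [-0.80065666  0.03478271 -2.54479057]
17.2 [0.55166559 0.19273231 0.1951946 ] [ 3.84180848e+01  1.33631495e+01 -1.36929622e+01 -5.03705460e-04
 -6.29310374e+01  9.64986922e+01] [-0.29124193 -0.30463134 -1.67749467] [-0.1526455   0.0637154  -0.01110581]
```

Run:
```python
from h import *
a=load('s3')[1][140:290,270:420,::-1];a=cv2.resize(a,(600,600),interpolation=cv2.INTER_CUBIC)
cv2.imwrite('pics/s3c.png',a)
```

```text
(no output)
```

View pics/s3c.png

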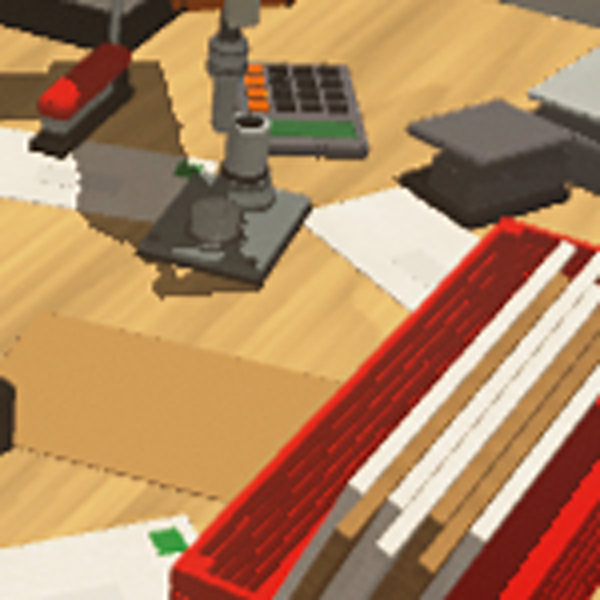

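View pics/w3.png

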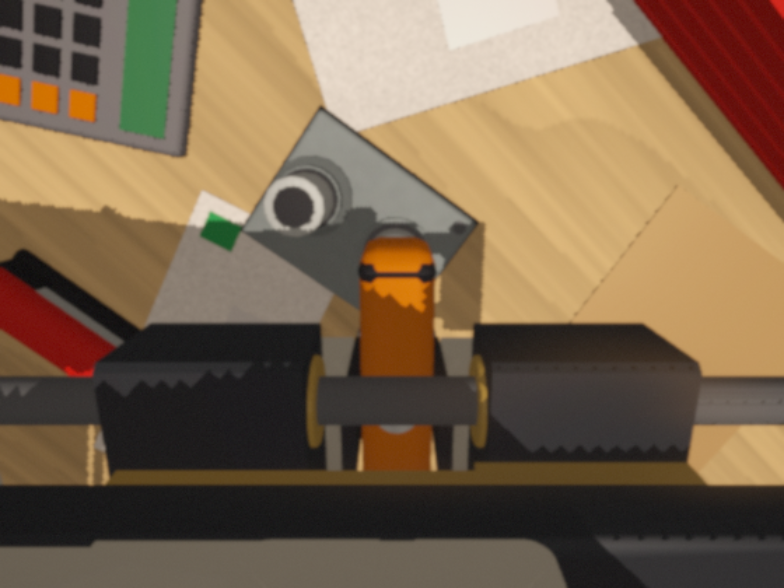

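Run:
```python
from h import *
TI,p,d=load('s3');a=p[130:200,290:370,::-1];a=cv2.resize(a,None,fx=8,fy=8,interpolation=cv2.INTER_CUBIC)
cv2.imwrite('pics/s3d.png',a)
print(robot.read_position(),robot.read_tcp_rot())
x=robot.read_position()
for z in(0,.045): 
  u,v=proj(TI,x+np.array([0,0,-.093+z])); print((u-290+.5)*8-.5,(v-130+.5)*8-.5)
```

```text
[0.55164821 0.19316901 0.19510644] [[ 7.07634259e-01  7.06578902e-01  1.02282469e-04]
 [ 7.06578893e-01 -7.07634267e-01  1.12938281e-04]
 [ 1.52178387e-04 -7.64836330e-06 -9.99999988e-01]]
288.6449986719167 343.87704457394784
297.9865167021485 233.39718604159566
```

View pics/s3d.png

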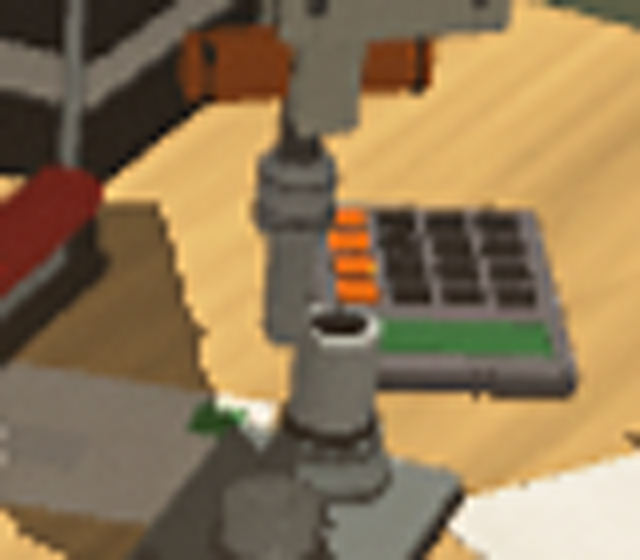

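The scene crop shows the driver upright, with its bit end at about (288,340), where I predicted it. Next is a force-guarded insertion.

Run:
```python
from h import *
R2=down(-45)
robot.servo_line((.5516,.1936,.140),R2,.08); robot.dwell(.3)
f0=np.mean([robot.read_force() for _ in range(1)],0);m0=robot.read_ft_torque()
np.savez('bias.npz',f0=f0,m0=m0)
print(robot.read_t(),robot.read_position(),f0,m0)
z=.140
while z>.1135:
    z-=.0015; robot.servo_line((.5516,.1936,z),R2,.03)
    f=robot.read_force()-f0; p=robot.read_position(); print(round(robot.read_t(),2),round(z,4),p.round(4),f.round(1),(robot.read_ft_torque()-m0).round(2))
    if f[2]>7: break
```

```text
18.4833 [0.55176957 0.19372735 0.14041486] [-0.83718438  0.31409538 -3.25301933] [-0.16466062  0.11083207  0.01026091]
18.73 0.1385 [0.5515 0.1935 0.1384] [0.6 0.4 0.7] [-0.01 -0.02  0.03]
18.98 0.137 [0.5515 0.1935 0.1368] [ 0.2 -1.1  0.6] [ 0.09 -0.02 -0.02]
19.23 0.1355 [0.5516 0.1936 0.1354] [ 1.2 -0.8  0.4] [ 0.02 -0.08 -0.02]
19.48 0.134 [0.5515 0.1935 0.1339] [ 0.4 -0.4  0.8] [ 0.04  0.03 -0.02]
19.73 0.1325 [0.5515 0.1935 0.1324] [ 0.  -0.2  1.6] [ 0.01  0.02 -0.02]
19.98 0.131 [0.5515 0.1936 0.1309] [-0.6 -0.3  0.3] [-0.02  0.01 -0.02]
20.23 0.1295 [0.5515 0.1935 0.1294] [ 1.2 -0.9  0.7] [ 0.01 -0.05  0.02]
20.48 0.128 [0.5515 0.1936 0.1279] [ 1.6 -0.3  0.7] [-0.03 -0.   -0.02]
20.73 0.1265 [0.5515 0.1936 0.1264] [ 1.5 -1.   0.9] [ 0.02 -0.02 -0.04]
20.98 0.125 [0.5515 0.1936 0.1249] [ 1.1 -0.6  1.4] [ 0.02 -0.01  0.02]
21.23 0.1235 [0.5516 0.1936 0.1234] [ 1.3 -0.6  0.3] [-0.04 -0.01  0.  ]
21.48 0.122 [0.5515 0.1936 0.1219] [ 0.7 -0.4  0.5] [-0.    0.06 -0.01]
21.73 0.1205 [0.5516 0.1936 0.1204] [0.3 0.3 0.7] [-0.01 -0.02  0.04]
21.98 0.119 [0.5515 0.1936 0.1189] [1.1 0.1 0.1] [ 0.04 -0.01 -0.09]
22.23 0.1175 [0.5516 0.1936 0.1174] [ 0.6 -0.1  0.4] [ 0.1  -0.   -0.04]
22.48 0.116 [0.5516 0.1936 0.1159] [ 0.4 -0.1  0.7] [ 0.06 -0.07  0.01]
22.73 0.1145 [0.5515 0.1936 0.1144] [0.5 0.5 0.5] [ 0.08 -0.01 -0.01]
22.98 0.113 [0.5517 0.1937 0.1131] [ 1.2 -0.1  1.2] [ 0.07 -0.16  0.01]
```

```bash
cat > turn.py <<'E'
from h import *
b=np.load('bias.npz');f0,m0=b['f0'],b['m0']
def meas(n=4):
    F=[];M=[]
    for _ in range(n):
        F.append(robot.read_force()-f0);M.append(robot.read_ft_torque()-m0);robot.dwell(.02)
    return np.mean(F,0),np.mean(M,0)
def yawnow():
    y=robot.read_tcp_rot()[:,1]; return np.degrees(np.arctan2(y[1],y[0]))
E
python3 - <<'E'
from turn import *
f,m=meas(8);print('start',robot.read_t(),f.round(2),m.round(3))
yaw=-45;st=3;hi=0
while yaw>-45-85:
    yaw-=st; robot.servo_line((.5516,.1936,.113),down(yaw),.1)
    f,m=meas(); print(round(robot.read_t(),2),round(yaw,1),round(yawnow(),1),f.round(1),m.round(3))
    if np.linalg.norm(f)>25: print('F!');break
    if m[2]>.13: st=1
    if m[2]>.25: 
        hi+=1
        if hi==2:break
print(robot.read_position())
E
```

```text
start 23.1167 [ 0.95 -0.18  1.41] [ 0.052 -0.196 -0.003]
23.43 -48 -47.9 [ 1.4 -0.8  2.2] [ 0.073 -0.095 -0.001]
23.75 -51 -50.9 [0.8 0.  1.5] [ 0.26  -0.257 -0.004]
24.07 -54 -53.9 [1.4 1.  2.1] [ 0.617 -0.276  0.013]
24.38 -57 -56.9 [1.3 1.3 1.4] [ 0.721 -0.352  0.02 ]
24.7 -60 -59.9 [1.6 0.8 1.8] [ 0.811 -0.399  0.011]
25.02 -63 -62.9 [1.8 1.6 2.6] [ 0.845 -0.424 -0.006]
25.33 -66 -65.9 [1.4 1.5 2.2] [ 0.816 -0.483  0.016]
25.65 -69 -68.9 [2.  1.  2.2] [ 0.814 -0.565  0.014]
25.97 -72 -71.9 [2.  1.4 2.8] [ 0.766 -0.569  0.014]
26.28 -75 -74.9 [2.2 1.4 2.8] [ 0.731 -0.594  0.016]
26.6 -78 -77.9 [2.3 1.1 2.7] [ 0.642 -0.647  0.008]
26.92 -81 -80.9 [2.8 0.9 3.4] [ 0.596 -0.651  0.008]
27.23 -84 -83.9 [2.3 0.6 3. ] [ 0.533 -0.66   0.018]
27.55 -87 -86.9 [2.5 0.5 3.3] [ 0.486 -0.668  0.005]
27.87 -90 -89.9 [2.1 0.1 3.6] [ 0.379 -0.686  0.014]
28.18 -93 -92.9 [2.8 0.7 3.9] [ 0.326 -0.701  0.199]
28.5 -94 -94.0 [ 2.6 -0.1  4.3] [ 0.28  -0.665  0.294]
28.82 -95 -95.0 [1.8 0.1 4.2] [ 0.252 -0.7    0.264]
[0.55162809 0.19357123 0.11302177]
```

Torque rose from about 0.01 to a plateau of 0.26–0.29 N m at yaw −93.5°, so the screw has gone solid. I'll turn to −103.5°, release the wind-up, and lift.

Run:
```python
from turn import *
P=(.5516,.1936,.113);yaw=-95
for yaw in(-97,-99,-101,-102.5,-103.5):
    robot.servo_line(P,down(yaw),.1); f,m=meas(3); print(round(robot.read_t(),2),yaw,round(yawnow(),1),f.round(1),m.round(3))
robot.dwell(.1)
for k in range(5):
    f,m=meas(4);print(round(robot.read_t(),2),yaw,f.round(1),m.round(3))
    if m[2]<.1:break
    yaw+=.6; robot.servo_line(P,down(yaw),.1)
np.save('yaw.npy',yaw)
for z in (.118,.125,.133):
    robot.servo_line((.5516,.1936,z),down(yaw),.05);print(robot.read_t(),(robot.read_force()-f0).round(1))
robot.servo_line((.5516,.1936,.200),down(yaw),.12);print(robot.read_t(),robot.read_grip_width()*88)
grab('scene','s4');grab('wrist','w4')
a=load('s4')[1][120:220,290:390,::-1];cv2.imwrite('pics/s4c.png',cv2.resize(a,(600,600),interpolation=cv2.INTER_CUBIC))
```

```text
29.12 -97 -96.9 [ 2.5 -0.2  4.3] [ 0.217 -0.687  0.189]
29.42 -99 -98.9 [2.8 0.3 4.3] [ 0.17  -0.708  0.221]
29.72 -101 -100.9 [ 2.4 -0.1  4.8] [ 0.117 -0.675  0.223]
30.02 -102.5 -102.4 [ 1.9 -0.4  4.4] [ 0.066 -0.643  0.26 ]
30.32 -103.5 -103.5 [ 2.1 -0.3  4.7] [ 0.    -0.617  0.263]
30.48 -103.5 [ 2.8 -0.2  4.7] [ 0.015 -0.619  0.254]
30.8 -102.9 [ 1.7 -0.6  5.6] [ 0.009 -0.635  0.172]
31.12 -102.30000000000001 [ 2.3 -0.9  5.1] [-0.012 -0.621  0.093]
31.3667 [ 1.  -0.3 -1.9]
31.6583 [1.4 0.8 1. ]
31.9667 [ 1.5 -0.3  1.1]
32.675 19.62047094298308
```

View pics/s4c.png

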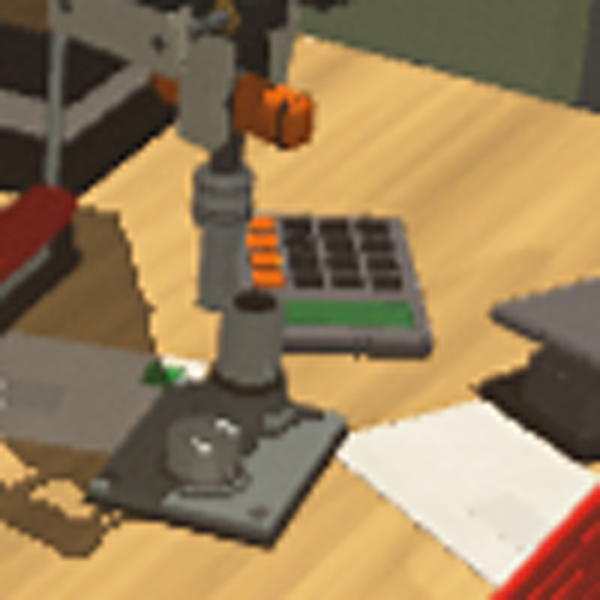

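View pics/w4.png

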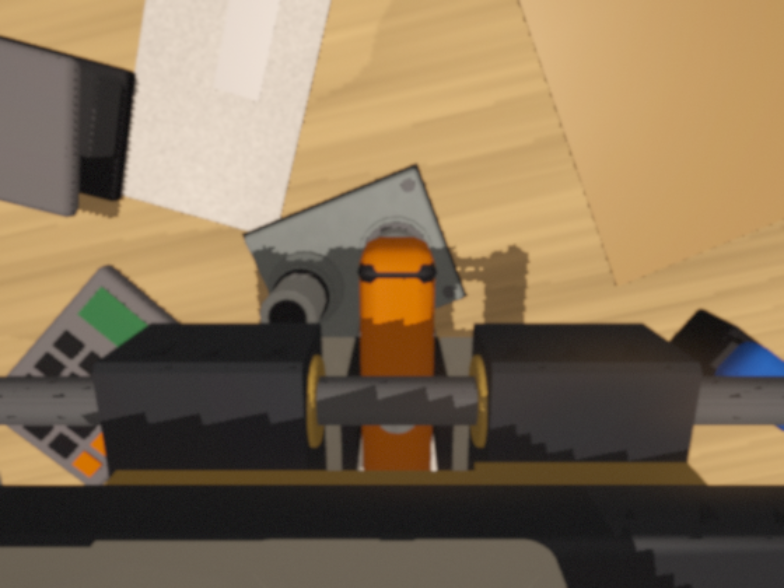

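Run:
```python
from turn import *
R=down(-116);X,Y=.525,-.1385
robot.servo_line((X,Y,.200),R,.22); robot.dwell(.3); b0=robot.read_force(); print(robot.read_t(),robot.read_position(),b0)
z=.160; robot.servo_line((X,Y,z),R,.1)
while z>.0985:
    z=max(z-.004 if z>.105 else z-.002,.0985); robot.servo_line((X,Y,z),R,.05)
    f=robot.read_force()-b0
    if f[2]>1.5 or z<.103: print(round(robot.read_t(),2),round(z,4),robot.read_position().round(4),f.round(1))
    if f[2]>8 or np.linalg.norm(f)>15: print('stop');break
grab('scene','s5')
a=load('s5')[1][180:290,190:300,::-1];cv2.imwrite('pics/s5c.png',cv2.resize(a,(600,600),interpolation=cv2.INTER_CUBIC))
print(robot.read_t())
```

```text
34.7417 [ 0.5251216  -0.13805359  0.20002206] [-0.50859761  0.05095074 -2.86103423]
39.04 0.102 [ 0.5249 -0.1385  0.1019] [-0.2 -0.8  0.7]
39.29 0.1 [ 0.5249 -0.1385  0.0999] [-0.5 -0.1 -0. ]
39.54 0.0985 [ 0.5249 -0.1385  0.0984] [0.8 0.5 0.8]
39.5917
```

View pics/s5c.png

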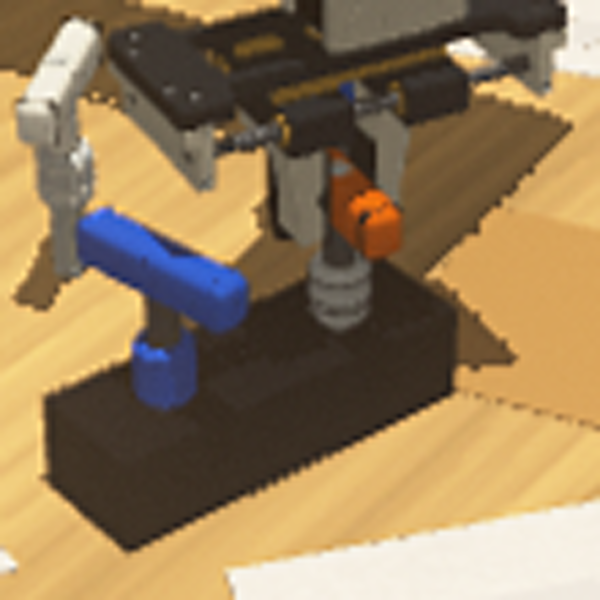

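The driver is down in its hole with the shoulder on the stand (crop about (340,315)) and the fingers clear of the key. I'll release and check.

Run:
```python
from turn import *
R=down(-116);X,Y=.525,-.1385
robot.move_gripper(.4); robot.dwell(.2); print(robot.read_t(),robot.read_grip_width()*88,robot.read_force())
robot.servo_line((X,Y,.20),R,.1)
robot.servo_line((.53,-.13,.28),down(-90),.15); robot.dwell(.3); print(robot.read_t())
TI,p,d=grab('wrist','w6');P=cloud(TI,d);H=P[:,:,2]
m=(abs(P[:,:,0]-.525)<.06)&(abs(P[:,:,1]+.1385)<.04)&(H>.118)&(H<.14)
print(m.sum(),P[m].mean(0),np.median(H[m]),cv2.minAreaRect((P[m][:,:2]*1000).astype(np.float32)))
TI,p0,d0=load('w_drv');P=cloud(TI,d0);H=P[:,:,2]
m=(abs(P[:,:,0]-.525)<.06)&(abs(P[:,:,1]+.1385)<.04)&(H>.118)&(H<.14);print('before',m.sum(),P[m].mean(0),np.median(H[m]))
grab('scene','s6');a=load('s6')[1][180:290,190:300,::-1];cv2.imwrite('pics/s6c.png',cv2.resize(a,(600,600),interpolation=cv2.INTER_CUBIC))
robot.goto((.56,.194,.23),down(-90));TI,p,d=grab('wrist','w7');print(robot.read_t())
u,v=map(round,proj(TI,(.5516,.1936,.036)));cv2.imwrite('pics/cs7.png',cv2.resize(p[v-35:v+35,u-40:u+40,::-1],None,fx=8,fy=8,interpolation=cv2.INTER_CUBIC))
```

```text
40.3333 35.11600683168416 [-0.17178969 -0.04706114  0.77743031]
42.4833
2361 [ 0.52803752 -0.1391532   0.12903416] 0.12951880157160017 ((525.772705078125, -138.88287353515625), (20.448524475097656, 89.54707336425781), 63.9431266784668)
before 2320 [ 0.5282946  -0.13887865  0.12925626] 0.12955556708849736
43.8833
```

View pics/s6c.png

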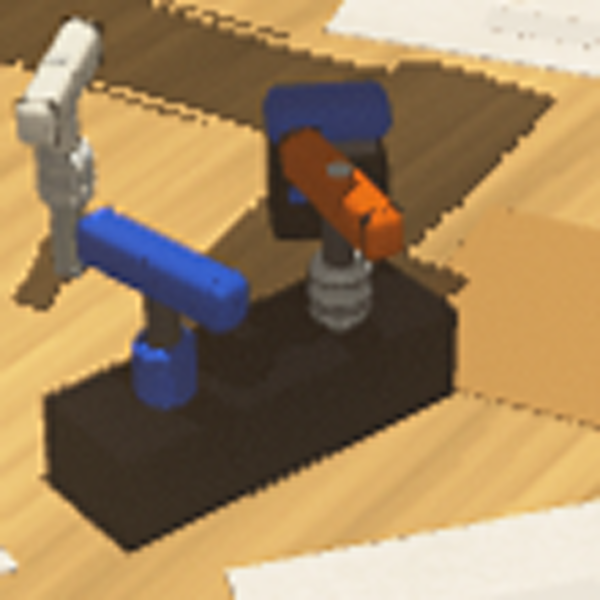

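View pics/w6.png

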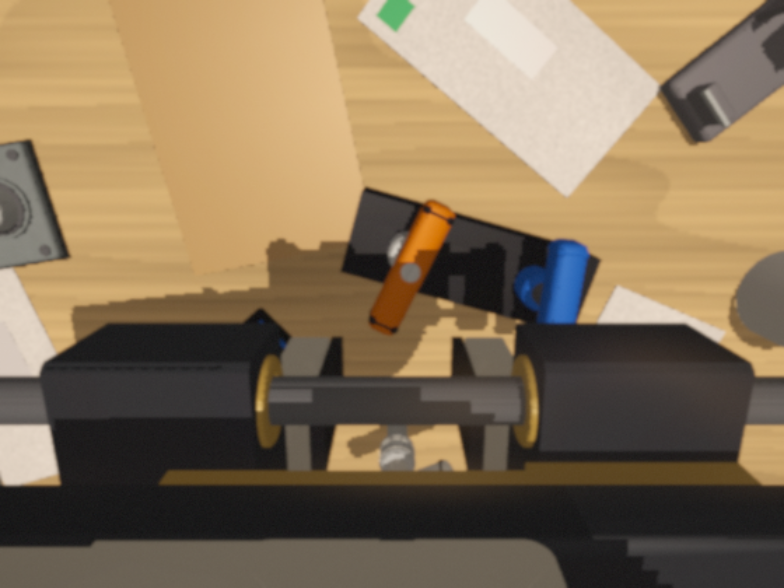

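View pics/cs7.png

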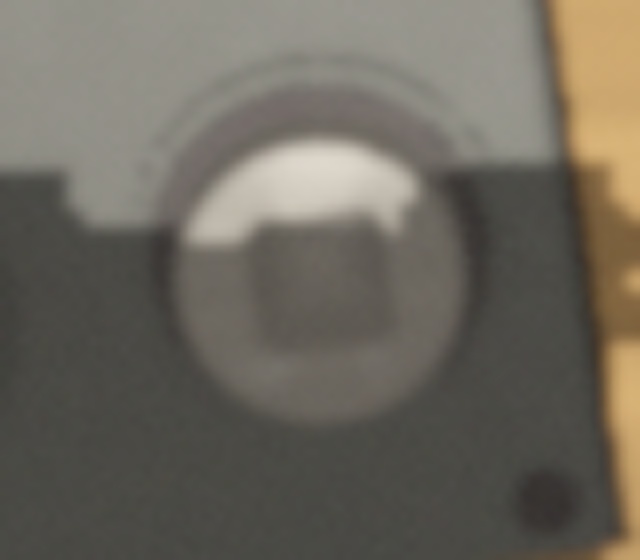

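Run:
```python
from h import *
robot.job_done(); print(robot.read_t())
```

```text
the job is handed in; nothing more can be done
the job is handed in; nothing more can be done
```

I tightened the clamp screw to the clutch's slip point, put the orange T-handle back upright and fully down in its hole, released it, and handed in the job. The clock read about 44 s of the 61 s allowed; no verdict is reported.

- **Seating:** the bit went straight into the recess with under 2 N of contact force, ending about 20 mm above the desk.
- **Turning:** torque stayed near zero for about 45°, then rose within about 4° to a plateau of roughly 0.19–0.29 N m. I turned about 10° further, released the wind-up and lifted. Force on the tool stayed under 7 N throughout.
- **Slip:** I estimate about 0.17–0.22 rad, from the angle turned past the plateau and from the recess seen about 40° clockwise of its start. I could not see the clutch angle directly.
- **Driver:** its bar top is at 129.5 mm, the same as before the job, with its centre about 2 mm from the estimated hole centre.
- **Bystanders:** the blue key and the white look-alike had not moved in the stand pictures. I did not measure the other objects again at the end.

One reading disagreed with the task data: running friction read about 0.01 N m instead of 0.07. That looks like a sensor offset of about −0.06, which would also explain a plateau mostly near 0.25 instead of 0.30.

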